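Thread a guide rod through both bearing blocks and hold it

TASK

Take the long guide rod with the red grip off its stand and, gently, thread it through the slide frame's bearing blocks from the side facing the stand: first through the nearer brass bushing, then through the farther one. Finish while still holding the rod by its grip and keeping it still, with its tip sticking out about 2 cm beyond the far block and the grip still clear of the near block, so that a colleague can fit the collars. Leave the short blue-gripped rod, the glue bottle, the foil packet and the yellow tape where they are.

Things in the scene. Friction and masses are not known exactly. Their poses are not given: they have to be found in the camera images.
- guide_rod: Rod to use, 110 g: red grip block 16 wide (x) x 44 long (y) x 24 tall (z), steel shaft 12 dia., 150 long leaving its +y end. Origin: grip centre, on the shaft axis; +y points to the tip. On the stand the axis is level, 50 above the surface; the grip sits on a pillar 9 wide, its 16 mm sides free for fingers from above. Lifts straight up. (All in mm.)
- guide_rod_tip (a point): End of the guide rod's shaft, on its axis, 172 mm along +y from the grip's centre; the last 4 mm taper to 6 mm diameter.
- slide_frame: Fixed, in mm: base plate 70 x 130 x 10 with two grey blocks 46 wide (x), 20 thick (y), tops at z 117. Coaxial through bores 15.5 dia. along y, 95 above the surface. Entry block at y -40 (stand's side), far block at y +40; on each -y face a brass lead-in funnel, 5 proud, 25 dia. at its mouth; 1.5 collars on the +y faces. Origin: centre of underside; rod goes in along +y.
- bushing_entry (a point): Centre of the entry block's bore (middle of its 20 mm thickness).
- bushing_far (a point): Centre of the far block's bore (middle of its 20 mm thickness), 80 mm along the frame's +y from the entry bore's centre.
- rod_stand: Fixed wooden stand, base 135 x 110 x 8 mm, with two places for rods at x -45 and +45 mm; either may hold the guide rod. Origin: centre of underside; the shafts point along its +y and lie in open-topped notches of posts at y +35 mm, 54 mm tall; grip pillars at y -35 mm.
- short_rod: Bystander on the other place of the stand: the same grip in blue with a shaft of only 80 mm. Origin: centre of the grip. Leave it.
- glue_bottle: Bystander: small glue bottle with red needle cap, 36 mm wide, 96 mm tall, standing; origin at the centre of its underside.
- packet: Bystander: purple foil packet lying flat, 58 x 85 x 17 mm; origin at the centre of its underside.
- tape_roll: Bystander: yellow roll of tape lying flat, 60 mm across, 18 mm tall; origin at the centre of its underside.

How it is judged:
On the way:
1. the guide rod's tip has come through the entry bushing and is between the blocks (y of guide_rod_tip in the frame of slide_frame between -0.03 and 0.03 m and y of guide_rod in the frame of slide_frame below -0.1 m and x of guide_rod_tip in the frame of slide_frame between -0.012 and 0.012 m and z of guide_rod_tip in the frame of slide_frame between 0.083 and 0.107 m and angle between the y axis of guide_rod and the y axis of slide_frame, either way round below 0.2 rad), for 0.1 s.
At the end, for the whole second after the job is handed in: Rod spans both bushings, tip >= 8 mm past the far block, grip >= 8 mm short of the entry block, tip within 6 mm of the bore axis, rod within 0.08 rad of it; fingers grip it (> 2 N), still (< 20 mm/s), < 12 N on the frame, none on the stand; bystanders within 20 mm of their starts (y of guide_rod_tip in the frame of slide_frame above 0.058 m and y of guide_rod in the frame of slide_frame below -0.08 m and x of guide_rod_tip in the frame of slide_frame between -0.006 and 0.006 m and z of guide_rod_tip in the frame of slide_frame between 0.089 and 0.101 m and angle between the y axis of guide_rod and the y axis of slide_frame, either way round below 0.08 rad and contact force between the fingers and guide_rod above 2 N and contact force between guide_rod and slide_frame below 12 N and contact force between guide_rod and rod_stand below 0.1 N and linear speed of guide_rod below 0.02 m/s and distance of each of short_rod, glue_bottle, packet, tape_roll from where it was at the start of the episode below 0.02 m); the arm keeps its last pose, push and grip.
It fails at once if the rod is forced against the slide frame (over 25 N) (contact force between guide_rod and slide_frame above 25 N).
It fails at once if the short rod is displaced by more than 20 mm (distance of short_rod from where it was at the start of the episode above 0.02 m).
It fails at once if the glue bottle, the packet or the tape is displaced by more than 20 mm (distance of any of glue_bottle, packet, tape_roll from where it was at the start of the episode above 0.02 m).
It also fails if it takes over 45 s, if anything falls off the work surface, if the arm or the gripper's body presses on something with over 40 N, if the wrist force passes 120 N, or if a joint passes its speed limit or range.

ROBOT

A 6-joint arm with a two-finger parallel gripper is mounted at the origin on a cart in front of the work surface, level with it; the furniture and walls round the work are solid. World frame = base frame: x ahead of the robot, y to its left, z up, the work surface at z = 0. Lengths are in m, angles in rad, forces in N, time in s.
With the tool pointing down it reaches from about 0.4 to 0.825 m from the base axis. Payload 7 kg.
Tool frame: the origin (TCP) lies between the finger pads; the fingertips stand 11 mm ahead of it and the grasp point (between the pads) lies 8 mm behind it (arm.tips_ahead is the distance from the TCP to the fingertips, in m); z points along the fingers, x is the direction in which the jaws open and shut, and the axes are right-handed (so a half turn about z gives the same grasp; the last joint's range is limited). The gripper opens to 88 mm and grips with 3 to 60 N. Pads are 19 mm wide; open, the fingers measure 130 mm over their backs; the gripper's body (78 mm by 193 mm) begins 47 mm behind the grasp point.
Start: joints at [-0.936, 0.359, 0.012, 0, -1.224, -0.288], TCP at [0.229, -0.635, 0.238] pointing down, gripper open.
Joint ranges: [-3.07, 3.07], [-1.43, 2.12], [-1.02, 1.25], [-3.03, 1.67], [-3.05, -0], [-3.03, 3.03]. Speed limits (rad/s): [2.39, 2.39, 3.01, 3.14, 3.14, 3.14].

INTERFACE

Orientations are given as [roll, pitch, yaw] about the fixed x, y, z axes, in that order (R = Rz(yaw) Ry(pitch) Rx(roll)).
In Python, from station import arm, optics, finder gives the robot as it stands. The module is installed in compiled form; this text tells all that it offers.
- The arm moves only by the tool apply_moves, never from a script. Its argument "increments" is one flat list of numbers, 6 for each row, row after row: the shift along the world's x, y, z in m, then the turn, a rotation vector about the world's x, y, z in rad. In form: [tx, ty, tz, rx, ry, rz, tx, ty, tz, rx, ry, rz, ...]. A call has 1 to 20 rows; each row shifts and turns the pose as measured when the row begins; what a row does not reach is not made up. A row lasts 1/12 s, in which the tool goes at most 41.7 mm and 7.16 degrees, less where a joint would pass 70% of its speed; a pose out of reach is approached as far as the arm can. A call with a gripper value outside its range is refused whole. "hand" is the closure, from 0 (fully open) to 1 (shut), set as the call begins (left out, the last holds). The fingers move at their own pace and stop on an object; "force" is the grip in N (left out, the last holds). Time passes only in rows, so rows that do not move let the fingers close. It gives the time, the measured TCP pose, the force and the opening at its end, in the units of the state.
- arm.get_state(): the state, without advancing time (a new reading comes with each control period).
- optics.grab_frame(name): name is "side" or "top" or "wrist"; returns the picture (400x640x3 uint8, red, green, blue); there is no depth.
- optics.camera_model(name): a dict with "fx", "fy", "cx", "cy" (pixels), "dist_coeffs" ([k1, k2, p1, p2, k3] as OpenCV has them; the pictures are not rectified), "world_to_cam" (4x4, takes a point from world to camera coordinates); the wrist camera has in their place "T_tool_cam" (4x4, takes a point from camera to tool coordinates, whose origin is the TCP and whose axes are the tool frame's). Camera axes: x right, y up, looking along -z (the intrinsics and any distortion apply to the point x, -y, -z); pixel columns grow to the right and rows downward; lengths in m; the calibration is good to about 2 mm. A picture is of the moment at which its call begins: read the wrist's pose just before it. camera_model takes no time and is no camera call.
- arm.job_done(): hands the job in, once; it reports no verdict.
Trained networks look in the newest picture that a camera, given by its name, has taken for a name from the list of things; names that differ only in an ending like _2 or _b are one class to them, and where a whole thing is asked for, a point or a joint stands for the part that bears it (a point fixed in the world has none). Each returns a list of dicts, best first, with "conf" (0 to 1); they miss things now and then, are a little off and sometimes report something else, mostly with a low value. They report only what shows in the picture. A call takes as long as a camera call.
- finder.find_in(camera, name): "box" ([left, top, right, bottom] in pixels, round what is visible of it).
- finder.landmark_of(camera, name): "point" ([column, row] in pixels: a listed point, or the origin of a listed thing).
The state is a dict: "t": time; "q": joint angles; "qd": joint speeds; "joint_efforts": joint torques, N m; "eef_pos": TCP position; "ee_rot": TCP orientation; "force": force on the tool from outside, world axes, zero at the start; "moment": the same for the moment, N m; "width": finger opening in m.
Only numpy, scipy, OpenCV 4.12 (cv2) and the standard library are available. Lean on these libraries where they do the work, as an engineer would, in place of code of your own. Each camera call takes 0.05 s, during which the arm holds its last target. There are 200 camera calls.

## Working session

There is one attempt and no reset: what is moved stays moved. The work goes in short steps, Python scripts to look and compute and a tool call to move; the robot and the scene stay as the last step left them, time stands still between calls to the robot, and variables do not carry over. Pictures are saved under pics/ and viewed, about 8 in all and at most 12, crops included, and the job is handed in when it is done.

Besides the shell and the picture viewer there is one more tool, called after "Emit:" as name(argument=value, ...) on one line, values as JSON. apply_moves: Moves the arm, as the interface text tells. Its arguments: {"type":"object","properties":{"increments":{"type":"array"},"hand":{"type":"number"},"force":{"type":"number"}},"required":["increments"]}

```bash
mkdir -p pics; cat > h.py <<'E'
import numpy as np, cv2
from scipy.spatial.transform import Rotation as R
from station import arm, optics, finder
def cam(name, st=None):
    m=optics.camera_model(name); K=np.array([[m['fx'],0,m['cx']],[0,m['fy'],m['cy']],[0,0,1.]]); d=np.array(m['dist_coeffs'],float)
    if 'world_to_cam' in m: W=np.array(m['world_to_cam'])
    else:
        st=st or arm.get_state(); T=np.eye(4); T[:3,:3]=R.from_euler('xyz',st['ee_rot']).as_matrix(); T[:3,3]=st['eef_pos']
        W=np.linalg.inv(T@np.array(m['T_tool_cam']))
    return K,d,W
def ray(c,px):
    K,d,W=c; u=cv2.undistortPoints(np.array([[px]],float),K,d)[0,0]
    Ci=np.linalg.inv(W); return Ci[:3,3], Ci[:3,:3]@np.array([u[0],-u[1],-1.])
def onz(c,px,z):
    o,v=ray(c,px); return o+v*(z-o[2])/v[2]
def proj(c,P):
    K,d,W=c; P=np.atleast_2d(P); q=P@W[:3,:3].T+W[:3,3]; q=q*[1,-1,-1]
    return cv2.projectPoints(q,np.zeros(3),np.zeros(3),K,d)[0][:,0]
def tri(rs):
    A=0;b=0
    for o,v in rs:
        v=v/np.linalg.norm(v); M=np.eye(3)-np.outer(v,v); A=A+M; b=b+M@o
    return np.linalg.solve(A,b)
E
cat > look.py <<'E'
from h import *
names=['guide_rod','guide_rod_tip','slide_frame','bushing_entry','bushing_far','rod_stand','short_rod','glue_bottle','packet','tape_roll']
s=arm.get_state(); print(s['t'],s['eef_pos'],s['ee_rot'],s['force'])
L={}
for c in ['top','side']:
    im=optics.grab_frame(c); cv2.imwrite(f'pics/{c}0.png',im[:,:,::-1]); C=cam(c); print(c,'campos',np.linalg.inv(C[2])[:3,3].round(3))
    for n in names:
        r=finder.landmark_of(c,n)
        for k in r[:2]: print(c,n,np.round(k['point'],1),round(k['conf'],2))
        if r: L[c,n]=ray(C,r[0]['point'])
for n in names:
    if ('top',n) in L and ('side',n) in L: print(n,tri([L['top',n],L['side',n]]).round(4))
E
python3 look.py
```

```text
0.0 [ 0.22921256 -0.63437945  0.23662319] [-3.14145817e+00 -1.65854782e-03  1.91744908e+00] [-0.17518852 -0.07408053  0.02793952]
top campos [ 0.486 -0.097  1.007]
top guide_rod [399.1 199.5] 0.59
top guide_rod_tip [328.6 213.4] 0.83
top slide_frame [245.3 198.5] 0.7
top bushing_entry [257.2 200.2] 0.56
top bushing_far [225.4 191.7] 0.85
top rod_stand [383.5 223.7] 0.76
top short_rod [404.1 236.8] 0.54
top glue_bottle [238.8 162.8] 0.59
top packet [304.3 241.9] 0.65
top tape_roll [276.1 169.5] 0.65
side campos [0.615 0.683 0.632]
side guide_rod [317.7 172.4] 0.72
side guide_rod_tip [332.5 212. ] 0.69
side slide_frame [326.3 290. ] 0.71
side slide_frame [315.8 173. ] 0.36
side bushing_entry [330.2 242.3] 0.68
side bushing_far [323.  270.7] 0.93
side rod_stand [335.5 191.4] 0.61
side short_rod [347.4 167.4] 0.63
side glue_bottle [275.8 291.8] 0.86
side packet [332.4 242.1] 0.7
side packet [326.5 267.7] 0.63
guide_rod [ 0.5489 -0.2953  0.05  ]
guide_rod_tip [ 0.5196 -0.1201  0.0382]
slide_frame [5.569e-01 9.900e-02 1.000e-04]
bushing_entry [0.5459 0.0529 0.0901]
bushing_far [0.5667 0.1305 0.0874]
rod_stand [ 0.495  -0.2649  0.0024]
short_rod [ 0.4599 -0.3069  0.0542]
glue_bottle [0.6545 0.1141 0.0187]
packet [ 0.4853 -0.0609 -0.0091]
```

```bash
python3 -c "
import cv2,numpy as np
a=cv2.imread('pics/top0.png')[130:280,180:450]; b=cv2.imread('pics/side0.png')[120:340,220:440]
a=cv2.resize(a,(800,444)); cv2.imwrite('pics/t1.png',a); cv2.imwrite('pics/s1.png',cv2.resize(b,(600,600)))"
```

```text
(no output)
```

View pics/t1.png

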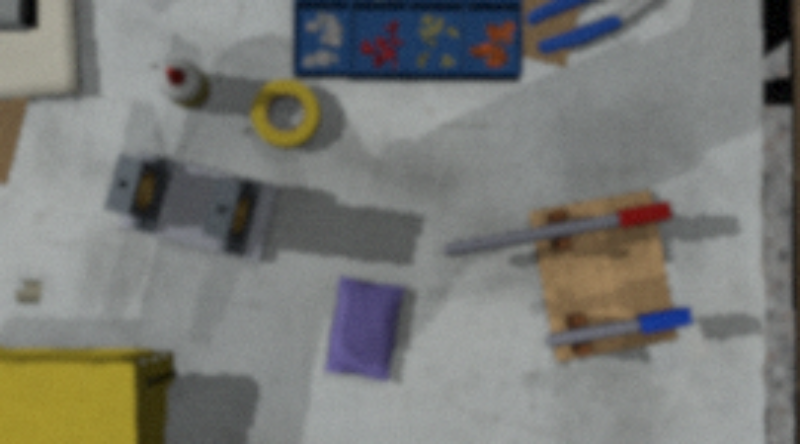

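View pics/s1.png

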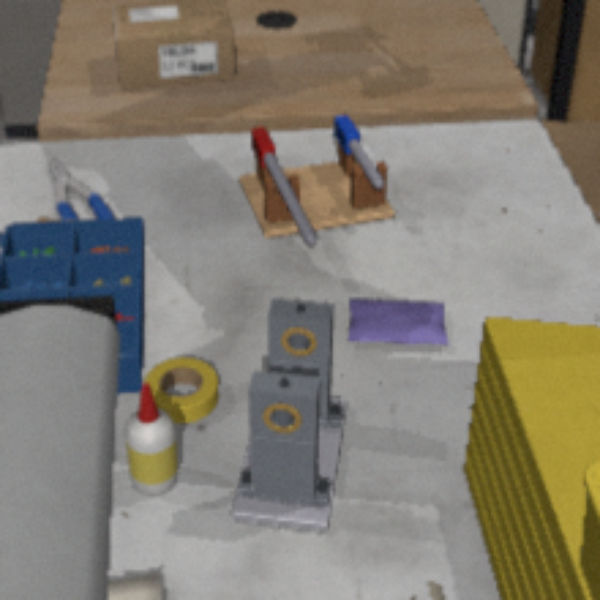

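Top view: the red rod lies at upper right of the stand (crop 645,215 → tip 450,248) and the frame is at left with its entry funnel at (240,215). The side view agrees and the way is clear. I'm moving above the grip.

Emit:
apply_moves(increments=[0.023,0.0246,0.001,0,0,0.1,0.023,0.0246,0.001,0,0,0.1,0.023,0.0246,0.001,0,0,0.1,0.023,0.0246,0.001,0,0,0.1,0.023,0.0246,0.001,0,0,0.1,0.023,0.0246,0.001,0,0,0.1,0.023,0.0246,0.001,0,0,0.1,0.023,0.0246,0.001,0,0,0.1,0.023,0.0246,0.001,0,0,0.1,0.023,0.0246,0.001,0,0,0.1,0.023,0.0246,0.001,0,0,0.1,0.023,0.0246,0.001,0,0,0.1,0.023,0.0246,0.001,0,0,0.1,0.023,0.0246,0.001,0,0,0.1,0,0,0,0,0,0], hand=0.5)

```text
t: 2.35
eef_pos: [0.5616, -0.2737, 0.2527]
ee_rot: [-3.138, 0.003, -2.901]
force: [0.2, -0.5, -0.1]
width: 0.0439
```

```bash
cat > w.py <<'E'
from h import *
import sys
s=arm.get_state(); C=cam('wrist',s); im=optics.grab_frame('wrist'); cv2.imwrite(f'pics/{sys.argv[1]}.png',im[:,:,::-1])
print(s['t'],np.round(s['eef_pos'],4),np.round(s['ee_rot'],4),'cam',np.linalg.inv(C[2])[:3,3].round(3),np.linalg.inv(C[2])[:3,:3].round(2).tolist())
for n,z in [('guide_rod',.05),('guide_rod_tip',.05),('bushing_entry',.095),('bushing_far',.095),('short_rod',.05),('rod_stand',0)]:
    for k in finder.landmark_of('wrist',n)[:2]: print(n,np.round(k['point'],1),round(k['conf'],2),onz(C,k['point'],z).round(4))
E
python3 w.py w1
```

```text
2.35 [ 0.5616 -0.2737  0.2527] [-3.1384  0.0034 -2.9006] cam [ 0.58  -0.352  0.401] [[-0.97, 0.23, 0.07], [-0.24, -0.93, -0.29], [-0.0, -0.3, 0.96]]
guide_rod [336.3 168.8] 0.7 [ 0.5461 -0.2905  0.05  ]
guide_rod_tip [337.3 168. ] 0.62 [ 0.5452 -0.2917  0.05  ]
short_rod [411.1 168. ] 0.84 [ 0.4598 -0.3127  0.05  ]
```

View pics/w1.png

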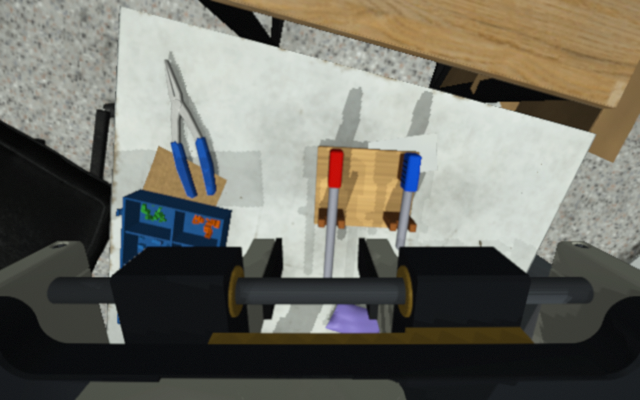

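Wrist view: red grip at about (336,169), with its shaft running down to (329,270). I'll measure the axis by fitting the pixels.

```bash
python3 - <<'E'
from h import *
C=cam('wrist'); im=cv2.imread('pics/w1.png').astype(int); b,g,r=im[...,0],im[...,1],im[...,2]
m=(r-np.maximum(b,g)>60); m[:, :310]=0; m[:,360:]=0; m[:140]=0;m[200:]=0
ys,xs=np.nonzero(m); print(xs.min(),xs.max(),ys.min(),ys.max())
for row in (152,168,184):
    x=xs[ys==row]; print(row,x.min(),x.max(),onz(C,[x.mean(),row],.062).round(4))
print('ends z.062',onz(C,[xs[ys==ys.min()].mean(),ys.min()-.5],.062),onz(C,[xs[ys==ys.max()].mean(),ys.max()+.5],.062))
for row in (200,230,245,255,265): print(row, im[row,318:348].sum(1)//3)
E
```

```text
328 343 150 188
152 330 342 [ 0.5475 -0.3155  0.062 ]
168 329 342 [ 0.5436 -0.2976  0.062 ]
184 328 341 [ 0.5402 -0.279   0.062 ]
ends z.062 [ 0.54875067 -0.31813304  0.062     ] [ 0.53487816 -0.27461116  0.062     ]
200 [150 155 155 148 136 123 119 120 120 115 114 126 144 158 165 165 160 150
 133 112 110 116 119 119 118 118 119 118 117 110]
230 [199 199 198 198 197 196 191 176 146 134 147 159 165 163 156 142 126 139
 165 163 144 136 134 133 133 134 134 144 168 183]
245 [187 188 189 191 194 195 184 154 136 148 160 165 162 153 138 124 145 173
 184 185 184 184 184 185 184 185 185 185 181 177]
255 [199 198 197 196 194 183 154 134 145 159 164 163 156 142 126 133 170 190
 193 192 193 192 193 192 192 193 193 190 186 184]
265 [204 204 204 202 198 175 146 143 156 164 164 158 146 128 128 167 193 195
 193 192 194 195 196 197 198 201 202 196 191 191]
```

```bash
python3 - <<'E'
from h import *
C=cam('wrist')
P=[onz(C,p,z) for p,z in [((332.8,200),.051),((330.2,230),.051),((329.2,245),.051),((328.3,255),.051),((327.6,265),.051),((336,152),.062),((335.5,168),.062),((334.5,184),.062)]]
P=np.array(P); print(P.round(4)); 
for Q in (P,P[:5]):
    k=np.polyfit(Q[:,1],Q[:,0],1); print(k,-np.arctan(k[0]),np.polyval(k,[-.2965,-.1242]))
print(arm.get_state()['q'])
E
```

```text
[[ 0.5362 -0.2563  0.051 ]
 [ 0.5299 -0.217   0.051 ]
 [ 0.5262 -0.1965  0.051 ]
 [ 0.524  -0.1823  0.051 ]
 [ 0.5215 -0.1679  0.051 ]
 [ 0.5475 -0.3155  0.062 ]
 [ 0.5436 -0.2976  0.062 ]
 [ 0.5402 -0.279   0.062 ]]
[-0.17308282  0.49227519] 0.17138484737729492 [0.54359425 0.51377208]
[-0.16700237  0.4934929 ] 0.16547528694949956 [0.5430091  0.51423459]
[-0.14875704  0.26250486 -0.09056867  0.00208777 -1.2146429   0.37711288]
```

Emit:
apply_moves(increments=[-0.006,-0.007,-0.02,0,0,-0.024,-0.006,-0.007,-0.03,0,0,-0.024,-0.006,-0.007,-0.03,0,0,-0.024,0,0,-0.03,0,0,0,0,0,-0.03,0,0,0,0,0,-0.01,0,0,0,0,0,0,0,0,0])

```text
t: 3.28
eef_pos: [0.535, -0.3068, 0.1023]
ee_rot: [-3.134, 0.01, -3.0]
force: [-0.0, 0.4, 0.3]
width: 0.0436
```

```bash
python3 w.py w2; python3 - <<'E'
from h import *
C=cam('wrist'); im=cv2.imread('pics/w2.png').astype(int); b,g,r=im[...,0],im[...,1],im[...,2]
m=((r-np.maximum(b,g)>60)*255).astype('uint8'); n,l,st,ce=cv2.connectedComponentsWithStats(m); print(st[1:][st[1:,4]>200])
i=1+np.argmax(st[1:,4]); ys,xs=np.nonzero(l==i)
P=[]
for row in np.linspace(ys.min()+4,ys.max()-4,6).astype(int):
    x=xs[ys==row]; P.append(onz(C,[x.mean(),row],.062)); print(row,x.min(),x.max(),P[-1].round(4))
E
```

```text
3.2833 [ 0.535  -0.3068  0.1023] [-3.1338  0.0105 -3.0005] cam [ 0.545 -0.386  0.251] [[-0.99, 0.14, 0.03], [-0.14, -0.95, -0.29], [-0.01, -0.29, 0.96]]
guide_rod [300.5 244.2] 0.64 [ 0.5476 -0.2906  0.05  ]
short_rod [422.7 237.5] 0.55 [ 0.4599 -0.3089  0.05  ]
rod_stand [357.2 254.4] 0.6 [ 0.4949 -0.2642  0.    ]
[[ 286  213   25   65 1388]]
217 290 307 [ 0.5545 -0.3143  0.062 ]
228 286 308 [ 0.5545 -0.3061  0.062 ]
239 287 309 [ 0.5528 -0.298   0.062 ]
250 288 309 [ 0.5514 -0.2896  0.062 ]
261 289 310 [ 0.5497 -0.281   0.062 ]
273 290 310 [ 0.5481 -0.2714  0.062 ]
```

View pics/w2.png

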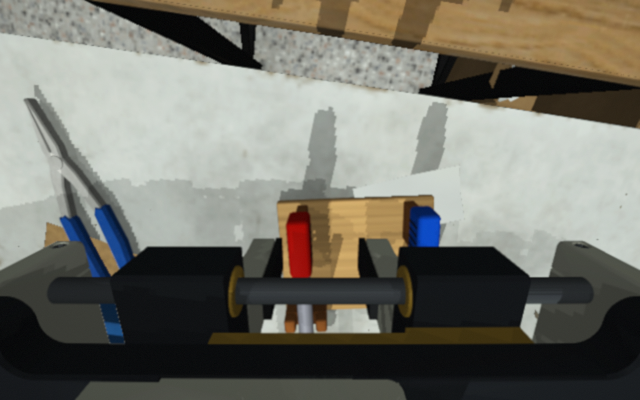

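The move overshot a little. The grip sits left of the jaw centre (299 vs 320 columns, about 15 mm), so I'll check that the arm is at rest and re-measure.

```bash
cat > g.py <<'E'
from h import *
s=arm.get_state(); C=cam('wrist',s); im=optics.grab_frame('wrist').astype(int)
print(s['t'],np.round(s['eef_pos'],4),np.round(s['ee_rot'],4),np.abs(s['qd']).max().round(4))
b,g,r=im[...,2],im[...,1],im[...,0]
m=((r-np.maximum(b,g)>60)*255).astype('uint8'); n,l,st,ce=cv2.connectedComponentsWithStats(m)
i=1+np.argmax(st[1:,4]); ys,xs=np.nonzero(l==i); print(st[i])
P=np.array([onz(C,[xs[ys==row].mean(),row],.062) for row in range(ys.min()+6,ys.max()-3,4)])
k=np.polyfit(P[:,1],P[:,0],1); print('yaw',-np.arctan(k[0]),'x at -.293',np.polyval(k,-.293),'far end y',onz(C,[xs[ys==ys.max()].mean(),ys.max()+.5],.062))
T=R.from_euler('xyz',s['ee_rot']).as_matrix(); print('tcp axis px',proj(C,[np.array(s['eef_pos'])+T@[0,0,h] for h in (0,.04)]).round(1))
E
python3 g.py
```

```text
3.6333 [ 0.5379 -0.3065  0.1061] [-3.1312  0.0167 -2.9983] 0.0073
[ 291  211   24   65 1326]
yaw 0.16809235587413082 x at -.293 0.548538734496733 far end y [ 0.54930016 -0.26914295  0.062     ]
tcp axis px [[319.7 261.3]
 [319.7 232.5]]
```

```bash
cat > to.py <<'E'
from h import *
import sys
x,y,z,yaw=map(float,sys.argv[1:5]); s=arm.get_state()
d=R.from_euler('xyz',[np.pi,0,yaw])*R.from_euler('xyz',s['ee_rot']).inv()
print(s['t'],'d',(np.array([x,y,z])-s['eef_pos']).round(4),'rv',d.as_rotvec().round(4),'F',np.round(s['force'],1),'w',s['width'])
E
python3 to.py 0.548 -0.291 0.043 -2.9736
```

```text
3.6833 d [ 0.0103  0.0154 -0.0628] rv [0.0075 0.0177 0.0248] F [0.7 0.3 0.3] w 0.0439888642193466
```

Align in xy first while still above the grip, then check.

Emit:
apply_moves(increments=[0.005,0.008,0,0.004,0.009,0.012,0.005,0.008,0,0.004,0.009,0.012,0,0,0,0,0,0,0,0,0,0,0,0,0,0,0,0,0,0])

```text
t: 4.1
eef_pos: [0.5504, -0.2882, 0.1083]
ee_rot: [3.141, 0.002, -2.97]
force: [-0.6, -0.1, 0.2]
width: 0.0439
```

```bash
python3 g.py; python3 to.py 0.548 -0.291 0.043 -2.9736
```

```text
4.1 [ 0.5504 -0.2882  0.1083] [ 3.1415e+00  1.8000e-03 -2.9704e+00] 0.0086
[ 312  189   23   64 1371]
yaw 0.18589388809674692 x at -.293 0.5487355768565216 far end y [ 0.54467673 -0.27061482  0.062     ]
tcp axis px [[319.7 261.2]
 [319.7 232.5]]
4.15 d [-0.0023 -0.0027 -0.0653] rv [-0.0004  0.0017 -0.0031] F [-0.7 -0.2 -0.4] w 0.04382729422036783
```

Emit:
apply_moves(increments=[-0.002,-0.003,-0.012,0,0.001,-0.003,0,0,-0.014,0,0,0,0,0,-0.014,0,0,0,0,0,-0.012,0,0,0,0,0,-0.007,0,0,0,0,0,0,0,0,0,0,0,0,0,0,0,0,0,0,0,0,0])

```text
t: 4.82
eef_pos: [0.5461, -0.2927, 0.0441]
ee_rot: [3.141, -0.001, -2.976]
force: [-0.6, 0.4, -0.8]
width: 0.0443
```

```bash
python3 to.py 0.548 -0.292 0.043 -2.9706
```

```text
4.8167 d [ 0.0019  0.0007 -0.0011] rv [-0.0006 -0.0007  0.0051] F [-0.6  0.4 -0.8] w 0.04428079697201393
```

Emit:
apply_moves(increments=[0.002,0,0,0,0,0.005,0,0,0,0,0,0,0,0,0,0,0,0,0,0,0,0,0,0,0,0,0,0,0,0,0,0,0,0,0,0,0,0,0,0,0,0], hand=1, force=35)

```text
t: 5.4
eef_pos: [0.5499, -0.2931, 0.047]
ee_rot: [-3.14, 0.004, -2.97]
force: [0.0, -0.3, -1.1]
width: 0.016
```

Emit:
apply_moves(increments=[0,0,0.01,0,0,0,0,0,0.015,0,0,0,0,0,0.02,0,0,0,0,0,0.02,0,0,0,0,0,0.01,0,0,0,0,0,0,0,0,0,0,0,0,0,0,0])

```text
t: 5.98
eef_pos: [0.5484, -0.2927, 0.127]
ee_rot: [-3.141, 0.002, -2.97]
force: [-0.2, 0.3, -0.7]
width: 0.0158
```

```bash
python3 look.py | grep -E "guide|bush|slide|^[0-9]"; python3 w.py w3
```

```text
5.9833 [ 0.54842313 -0.29270988  0.12696252] [-3.14123477e+00  1.81443944e-03 -2.97013863e+00] [-0.23661269  0.27914807 -0.6833773 ]
top guide_rod_tip [274.7 167.3] 0.68
top slide_frame [247.3 200.7] 0.72
top bushing_entry [258.3 201.5] 0.78
top bushing_far [225.4 189.1] 0.91
side guide_rod [320.8 146.3] 0.61
side guide_rod [331.6 181.3] 0.39
side guide_rod_tip [335.1 181. ] 0.63
side slide_frame [329.3 290.3] 0.71
side bushing_entry [328.5 241.3] 0.67
side bushing_far [321.3 268.9] 0.77
guide_rod_tip [0.5695 0.0042 0.2157]
slide_frame [ 0.5509  0.0948 -0.0058]
bushing_entry [0.5459 0.0498 0.0898]
bushing_far [0.5712 0.1297 0.0919]
7.0833 [ 0.5482 -0.2927  0.1264] [-3.1415e+00  5.0000e-04 -2.9700e+00] cam [ 0.562 -0.373  0.274] [[-0.99, 0.16, 0.05], [-0.17, -0.94, -0.29], [-0.0, -0.3, 0.95]]
guide_rod [320.9 268.8] 0.77 [ 0.5389 -0.2445  0.05  ]
short_rod [428.5 215.7] 0.85 [ 0.4621 -0.3065  0.05  ]
rod_stand [366.  230.5] 0.58 [ 0.497  -0.2659  0.    ]
```

View pics/top0.png

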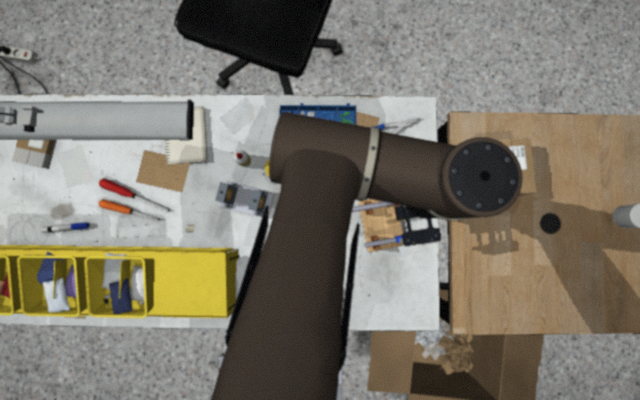

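```bash
cat > fr.py <<'E'
from h import *
from scipy.optimize import least_squares
# fit frame x,y,yaw to landmark pixels of several pictures
def fit(obs):
    def res(p):
        x,y,a=p; o=[]
        f=lambda l:np.array([x+np.cos(a)*l[0]-np.sin(a)*l[1], y+np.sin(a)*l[0]+np.cos(a)*l[1], l[2]])
        for C,l,px,w in obs: o+=list((proj(C,f(l))[0]-px)*w)
        return o
    r=least_squares(res,[.556,.09,-.28],loss='soft_l1'); return r.x,np.array(res(r.x)).reshape(-1,2)
LM={'bushing_entry':(0,-.04,.095),'bushing_far':(0,.04,.095),'slide_frame':(0,0,0)}
E
python3 - <<'E'
from fr import *
V=[('top','bushing_entry',(257.2,200.2)),('top','bushing_entry',(258.3,201.5)),('top','bushing_far',(225.4,191.7)),('top','bushing_far',(225.4,189.1)),('top','slide_frame',(246.3,199.6)),
('side','bushing_entry',(330.2,242.3)),('side','bushing_entry',(328.5,241.3)),('side','bushing_far',(323,270.7)),('side','bushing_far',(321.3,268.9)),('side','slide_frame',(328,290.2))]
p,r=fit([(cam(c),LM[n],np.array(px),1) for c,n,px in V]); print(p.round(4)); print(r.round(1).tolist())
E
```

```text
[ 0.5565  0.0937 -0.2804]
[[-1.4, 0.6], [-2.5, -0.7], [-1.5, -0.3], [-1.5, 2.3], [1.0, -0.7], [-0.4, -1.2], [1.3, -0.2], [-0.8, -2.3], [0.9, -0.5], [-2.1, -2.1]]
```

The full top view shows the arm overhead with the frame still visible at (216–275, 180–215), a lamp beam at row 118 and the yellow bin below row 248. I'll refine the frame pose from the brass collars in the side view and leave the cluttered area alone.

```bash
python3 - <<'E'
from fr import *
im=cv2.imread('pics/side0.png').astype(int); b,g,r=[im[...,i] for i in range(3)]
m=((r-b>45)).astype('uint8'); m[:, :305]=0; m[:,360:]=0; m[:230]=0; m[300:]=0
n,l,st,ce=cv2.connectedComponentsWithStats(m)
S=[]
for i in range(1,n):
    if st[i,4]>12: print(st[i],ce[i].round(2)); 
    if st[i,4]>12: S.append(st[i,:2]+(st[i,2:4]-1)/2)
S=sorted(S,key=lambda c:c[1]); print(S)
C=cam('side'); T=cam('top')
for w in (.2,.5):
  obs=[(C,(0,-.0285,.095),S[0],2),(C,(0,.0515,.095),S[1],2)]+[(T,LM[n],np.array(px),w) for n,px in [('bushing_entry',(257.7,200.8)),('bushing_far',(225.4,190.4)),('slide_frame',(246.3,199.6))]]
  p,q=fit(obs); print(p.round(4),q.round(2).tolist())
def box(x0,x1,y0,y1,z): return [(x0,y0,z),(x1,y0,z),(x1,y1,z),(x0,y1,z)]
x,y,a=p
def f(L): L=np.array(L); return np.c_[x+np.cos(a)*L[:,0]-np.sin(a)*L[:,1], y+np.sin(a)*L[:,0]+np.cos(a)*L[:,1], L[:,2]]
out=[]
for c,CC,(u,v,w,h) in (('top',T,(205,165,90,70)),('side',C,(290,220,70,90))):
    s=6; I=cv2.resize(cv2.imread(f'pics/{c}0.png')[v:v+h,u:u+w],None,fx=s,fy=s,interpolation=cv2.INTER_CUBIC)
    for B in (box(-.023,.023,-.05,-.03,.117),box(-.023,.023,.03,.05,.117),box(-.035,.035,-.065,.065,.01)):
        P=((proj(CC,f(B))-[u,v]+.5)*s).astype(int); cv2.polylines(I,[P],True,(0,255,0),1)
    out.append(I)
H=540; out=[cv2.copyMakeBorder(o,0,H-o.shape[0],0,0,0) for o in out]; I=np.hstack(out); cv2.imwrite('pics/ov.png',cv2.resize(I,None,fx=.8,fy=.8)); print(I.shape)
E
```

```text
[323 240  13  10  55] [329.11 244.76]
[317 268  13  11  58] [322.86 272.52]
[array([329. , 244.5]), array([323., 273.])]
[ 0.555   0.0938 -0.2382] [[-0.05, 0.41], [0.01, -0.4], [-0.35, -0.0], [-0.34, 0.45], [0.19, -0.02]]
[ 0.555   0.0936 -0.239 ] [[-0.07, 0.31], [-0.08, -0.53], [-0.85, -0.01], [-0.83, 1.11], [0.5, -0.05]]
(540, 960, 3)
```

View pics/ov.png

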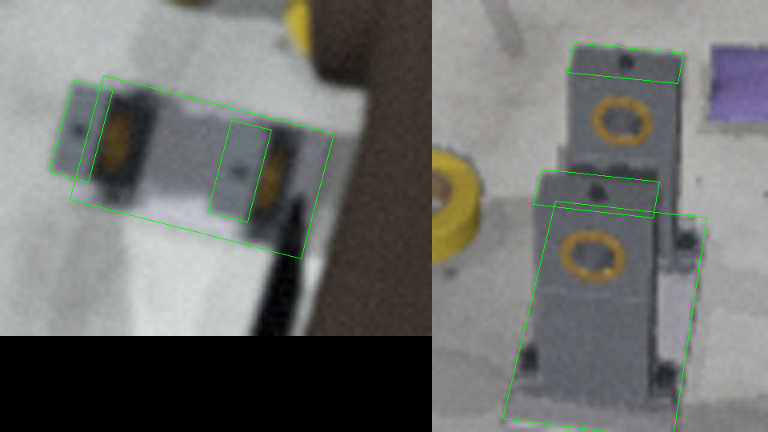

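The overlay matches both views well: frame at (0.555, 0.094) with yaw −0.239. I'm moving to a spot in front of the entry funnel, still high.

Emit:
apply_moves(increments=[-0.0068,0.017,0,0,0,-0.051,-0.0068,0.017,0,0,0,-0.051,-0.0068,0.017,0,0,0,-0.051,-0.0068,0.017,0,0,0,-0.051,-0.0068,0.017,0,0,0,-0.051,-0.0068,0.017,0,0,0,-0.051,-0.0068,0.017,0,0,0,-0.051,-0.003,0.008,0,0,0,-0.03,0,0,0,0,0,0,0,0,0,0,0,0,0,0,0,0,0,0])

```text
t: 8.35
eef_pos: [0.4954, -0.1616, 0.1265]
ee_rot: [-3.141, 0.002, 2.907]
force: [0.4, -0.1, -0.9]
width: 0.0156
```

```bash
python3 to.py 0.4942 -0.156 0.092 2.9026; cat > tip.py <<'E'
from fr import *
import sys
s=arm.get_state(); p=np.array(s['eef_pos']); Rm=R.from_euler('xyz',s['ee_rot']).as_matrix()
fx,fy,a=.555,.0937,-.239
d=Rm[:,1]; g=p-.003*Rm[:,2]+0*d; tip=g+.172*d    # tool y = rod y when tool yaw = rod yaw+pi
rel=lambda P:np.array([np.cos(a)*(P[0]-fx)+np.sin(a)*(P[1]-fy),-np.sin(a)*(P[0]-fx)+np.cos(a)*(P[1]-fy),P[2]])
print('kin grip local',rel(g).round(4),'tip local',rel(tip).round(4),'F',np.round(s['force'],1),'M',np.round(s['moment'],2))
for c in ('side','top'):
    im=optics.grab_frame(c); cv2.imwrite(f'pics/{c}{sys.argv[1]}.png',im[:,:,::-1]); C=cam(c)
    print(c,'pred tip',proj(C,tip)[0].round(1),'pred grip',proj(C,g)[0].round(1))
    for n in ('guide_rod_tip','guide_rod'):
        for k in finder.landmark_of(c,n)[:1]: print(' ',n,np.round(k['point'],1),round(k['conf'],2))
E
python3 tip.py A
python3 - <<'E'
import cv2
I=cv2.imread('pics/sideA.png')[130:300,250:420]; cv2.imwrite('pics/sA.png',cv2.resize(I,(595,595),interpolation=cv2.INTER_CUBIC))
E
```

```text
8.35 d [-0.0012  0.0056 -0.0345] rv [ 0.0006  0.0016 -0.0049] F [ 0.4 -0.1 -0.9] w 0.015568399659729523
kin grip local [ 0.0025 -0.2622  0.1295] tip local [ 0.0017 -0.0902  0.1295] F [ 0.4 -0.1 -0.9] M [-0.02  0.05  0.03]
side pred tip [332.4 212.7] pred grip [341.4 171. ]
  guide_rod_tip [333.  214.7] 0.8
top pred tip [274.8 204.4] pred grip [347.7 222.4]
```

View pics/sA.png

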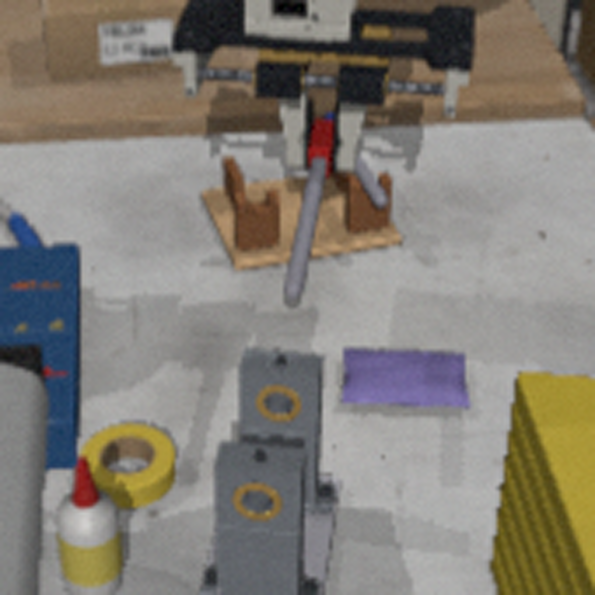

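```bash
python3 - <<'E'
from fr import *
C=cam('side')
def tip(g,a): return np.array(g)+.172*np.array([-np.sin(a),np.cos(a),0])
for nm,g,a,m in [('stand',(.548,-.2915,.05),.172,(332.5,212)),('lift',(.5484,-.2927,.130),.1714,(335.1,181.0)),('now',(.4954,-.1616,.1295),2.907-np.pi,(333.,214.7))]:
    t=tip(g,a); print(nm,t.round(4),proj(C,t)[0].round(1),m, 'dz-5mm',(proj(C,t-[0,0,.005])[0]-proj(C,t)[0]).round(1),'dy5',(proj(C,t+[0,.005,0])[0]-proj(C,t)[0]).round(1))
# shaft edge fit in side image A
im=cv2.imread('pics/sideA.png',0).astype(float)
for row in range(180,214,4):
    print(row, im[row,326:348].astype(int))
s=arm.get_state();Rm=R.from_euler('xyz',s['ee_rot']).as_matrix();g=np.array(s['eef_pos'])-.003*Rm[:,2]
for dz in (0,-.004):print([proj(C,g+Rm[:,1]*L+[0,0,dz*L/.172])[0].round(1).tolist() for L in (.022,.06,.1,.14,.172)])
E
```

```text
stand [ 0.5186 -0.122   0.05  ] [333.2 207.6] (332.5, 212) dz-5mm [-0.   1.7] dy5 [0.2 1.2]
lift [ 0.5191 -0.1232  0.13  ] [333.4 179.6] (335.1, 181.0) dz-5mm [-0.   1.8] dy5 [0.2 1.1]
now [0.5354 0.0057 0.1295] [332.4 212.7] (333.0, 214.7) dz-5mm [-0.   1.9] dy5 [0.3 1.4]
180 [151 149 151 152 155 115 109 101 107 120 119 111  97 103 109 102  78  55
  52  41  38  43]
184 [106 102 103 113 131 131 105  99  97  93  79 101 115 127 125 102  81  79
  78  74  71  59]
188 [ 59  69  72  88 134 137 139 137 141 140 112 118 126 124 109 100 120 125
 136 140 144 143]
192 [ 76  72  70  75 137 146 142 141 143 110 116 128 127 115  95 129 126 124
 117 120 124 127]
196 [ 75  77  75  76 130 137 137 137 106 113 126 126 118  96 127 125 124 126
 118 116 118 119]
200 [ 79  84 108 111 124 124 125 101 110 126 128 123 104 120 129 130 138 145
 150 154 152 142]
204 [145 140 138 133 134 127 108 109 124 127 123 106 111 124 126 128 136 143
 147 149 138 143]
208 [146 140 149 144 145 130 113 120 125 124 105 100 149 150 150 152 151 157
 154 156 158 163]
212 [152 154 153 154 152 107 125 136 134 112  99 138 147 146 151 151 149 158
 158 157 156 157]
[[340.5, 175.7], [338.6, 184.2], [336.5, 193.7], [334.3, 204.0], [332.4, 212.8]]
[[340.5, 175.9], [338.6, 184.7], [336.5, 194.6], [334.3, 205.2], [332.4, 214.3]]
```

The side view shows the tip at about (333.4, 215), lined up with the bushings at (329, 244.5) and (323, 273). The rod is about 1.7 mm toward −x of its kinematic prediction, so x is already aligned. I'm lowering to bore height.

Emit:
apply_moves(increments=[0,0,-0.008,0,0.001,-0.003,0,0,-0.01,0,0,0,0,0,-0.009,0,0,0,0,0,-0.005,0,0,0,0,0,0,0,0,0,0,0,0,0,0,0,0,0,0,0,0,0])

```text
t: 9.23
eef_pos: [0.4941, -0.1627, 0.0888]
ee_rot: [-3.14, -0.004, 2.901]
force: [-0.1, -0.5, -1.4]
width: 0.0156
```

```bash
python3 to.py 0.4942 -0.156 0.092 2.9026; python3 tip.py B
python3 - <<'E'
import cv2
im=cv2.imread('pics/sideB.png',0).astype(int)
for row in range(204,234,4): print(row, im[row,322:346])
E
```

```text
9.2333 d [0.0001 0.0067 0.0032] rv [ 0.0007 -0.0038  0.0012] F [-0.1 -0.5 -1.4] w 0.015576394549541385
kin grip local [ 0.0015 -0.2636  0.0918] tip local [ 0.0017 -0.0916  0.0915] F [-0.1 -0.5 -1.4] M [-0.01  0.12  0.04]
side pred tip [332.3 226.7] pred grip [341.5 183.9]
  guide_rod_tip [330.5 230.8] 0.73
  guide_rod [343.1 186. ] 0.62
top pred tip [277.2 205.5] pred grip [347.  223.2]
204 [160 151 150 152 147 146 140 132 136 129 119 117 111  97 114 124 130 118
 104 129 140 144 151 151]
208 [156 157 156 148 150 150 150 150 150 150 152 150 133 112 122 129 119 105
 140 155 158 156 155 161]
212 [154 157 156 157 155 155 157 158 154 150 148 129 113 125 129 126 109 123
 147 155 154 159 157 158]
216 [131 128 129 129 134 134 137 138 153 145 134 110 118 133 126 115 117 150
 156 147 149 149 151 148]
220 [140 141 140 135 135 139 140 140 135 128 102 117 128 130 116  91 130 134
 135 139 136 141 145 143]
224 [146 143 144 143 143 141 141 146 139 110 118 132 129 115 104 136 140 145
 144 145 144 148 146 147]
228 [142 144 145 143 148 167 171 171 154 105 124 122 112 101 139 152 154 155
 150 150 151 152 154 150]
232 [ 95  97  96  95  95  98  85  58  52  62  87  91  92  95  95  96  95  92
  93  98 113 144 148 151]
```

```bash
cat > ax.py <<'E'
from fr import *
import sys
# shaft centre line from side picture, as local frame x over local y; args: pic, z at tip, row range, approx kin col offset
nm,z,r0,r1=sys.argv[1],float(sys.argv[2]),int(sys.argv[3]),int(sys.argv[4])
C=cam('side'); s=arm.get_state(); Rm=R.from_euler('xyz',s['ee_rot']).as_matrix(); g=np.array(s['eef_pos'])-.003*Rm[:,2]
L=np.linspace(0,.172,60); px=proj(C,g+L[:,None]*Rm[:,1]); fx,fy,a=.555,.0937,-.239
im=cv2.GaussianBlur(cv2.imread(f'pics/{nm}.png',0).astype(float),(1,3),0)
out=[]
for row in range(r0,r1):
    c=np.interp(row,px[:,1],px[:,0])+.7; xx=np.arange(c-7,c+7,.1); v=np.interp(xx,np.arange(640),im[row]); gr=np.gradient(cv2.GaussianBlur(v[None],(9,1),0)[0])
    l=xx[np.argmin(np.where(xx<c,gr,9))]; r=xx[np.argmax(np.where(xx>c,gr,-9))]
    if 4<r-l<8:
        P=onz(C,[(l+r)/2,row],z); d=P[:2]-[fx,fy]; out.append((np.cos(a)*d[0]+np.sin(a)*d[1],-np.sin(a)*d[0]+np.cos(a)*d[1],r-l))
o=np.array(out); k=np.polyfit(o[:,1],o[:,0],1); res=o[:,0]-np.polyval(k,o[:,1]); ok=abs(res)<.0015; k=np.polyfit(o[ok,1],o[ok,0],1)
print(len(o),ok.sum(),'widths',o[:,2].round(1),'slope dx/dy',k[0].round(4),'x at y -.17,-.09,-.05:',np.polyval(k,[-.17,-.09,-.05]).round(4))
E
python3 ax.py sideB .0917 206 229; python3 ax.py sideA .1295 190 213
```

```text
23 23 widths [6.  6.  6.  6.  6.  6.  6.  6.  6.1 6.  6.  7.  6.  6.  6.1 6.1 7.  6.
 6.  6.  6.1 6.  5.1] slope dx/dy -0.0063 x at y -.17,-.09,-.05: [ 0.0003 -0.0002 -0.0004]
19 19 widths [6.  6.  6.  6.  6.1 6.1 6.  6.  6.  6.1 7.  6.  6.  6.  6.  7.  6.9 6.
 6. ] slope dx/dy -0.0084 x at y -.17,-.09,-.05: [ 0.0007  0.     -0.0003]
```

Measured in the same camera, the shaft lies within 0.5 mm of the bore axis in x and 0.006 rad in yaw. Height needs +3 mm. I'll raise it, then advance slowly.

Emit:
apply_moves(increments=[0,0,0.003,0.001,-0.004,0.001,0,0,0,0,0,0,0.0012,0.0049,0,0,0,0,0.0012,0.0049,0,0,0,0,0.0012,0.0049,0,0,0,0,0.0012,0.0049,0,0,0,0,0.0007,0.003,0,0,0,0,0,0,0,0,0,0,0,0,0,0,0,0])

```text
t: 10.28
eef_pos: [0.5013, -0.137, 0.0939]
ee_rot: [3.14, 0.004, 2.903]
force: [-1.0, -0.5, -1.5]
width: 0.0157
```

```bash
python3 tip.py C; python3 ax.py sideC .094 206 229;python3 to.py 0.4942 -0.156 0.092 2.9026
```

```text
kin grip local [ 0.0024 -0.2369  0.0969] tip local [ 0.0023 -0.0649  0.0972] F [-1.  -0.5 -1.5] M [-0.05  0.09 -0.  ]
side pred tip [330.3 232.4] pred grip [339.9 187.9]
  guide_rod_tip [329.  235.1] 0.76
  guide_rod [343.  191.3] 0.57
top pred tip [266.2 202.4] pred grip [336.3 220. ]
23 23 widths [6.  6.  6.  6.  6.  6.  6.  6.  6.  6.1 6.  6.  6.  7.  6.1 6.1 6.  6.1
 7.  6.1 6.1 6.1 7. ] slope dx/dy -0.0088 x at y -.17,-.09,-.05: [0.0017 0.001  0.0006]
10.5833 d [-0.0069 -0.0184 -0.0019] rv [-0.0007  0.0046  0.0003] F [-0.9  0.6 -0.9] w 0.015930306035346665
```

Emit:
apply_moves(increments=[-0.0008,0,-0.002,-0.001,0.004,0,0.001,0.0039,0,0,0,0,0.001,0.0039,0,0,0,0,0.0007,0.003,0,0,0,0,0.0007,0.003,0,0,0,0,0,0,0,0,0,0,0,0,0,0,0,0])

```text
t: 11.17
eef_pos: [0.5038, -0.1226, 0.0915]
ee_rot: [-3.141, -0.0, 2.902]
force: [-0.2, 0.8, -0.9]
width: 0.016
```

```bash
python3 tip.py D; python3 ax.py sideD .095 206 229;python3 to.py 0.4942 -0.156 0.092 2.9026
```

```text
kin grip local [ 0.0015 -0.2223  0.0945] tip local [ 0.0017 -0.0503  0.0944] F [-0.2  0.8 -0.9] M [ 0.04  0.08 -0.06]
side pred tip [329.6 237.9] pred grip [339.6 192.1]
  guide_rod_tip [329.5 240.1] 0.66
  guide_rod [341.1 193.9] 0.77
top pred tip [260.3 201.2] pred grip [330.2 218.9]
23 23 widths [5.1 6.  6.  6.  6.  6.  6.  6.  6.  6.  6.9 6.  6.  6.  6.  6.1 6.  6.
 6.  6.  7.  6.1 6. ] slope dx/dy -0.0087 x at y -.17,-.09,-.05: [ 0.0007  0.     -0.0003]
11.4667 d [-0.0095 -0.033   0.0005] rv [ 0.0005 -0.0001  0.0018] F [ 0.3 -0.3 -1.3] w 0.015395844650934146
```

Emit:
apply_moves(increments=[0.0005,0.0035,0.0005,0,0,-0.005,0.0008,0.0034,0,0,0,0,0.0008,0.0034,0,0,0,0,0.0008,0.0034,0,0,0,0,0.0008,0.0034,0,0,0,0,0.0008,0.0034,0,0,0,0,0.0005,0.002,0,0,0,0,0,0,0,0,0,0])

```text
t: 12.13
eef_pos: [0.5094, -0.0981, 0.0922]
ee_rot: [-3.141, 0.0, 2.895]
force: [-0.3, 0.2, -1.2]
width: 0.0156
```

```bash
python3 tip.py E; python3 ax.py sideE .095 206 229;python3 to.py 0.4942 -0.156 0.092 2.9026
python3 - <<'E'
import cv2
I=cv2.imread('pics/sideE.png')[180:300,280:380]; cv2.imwrite('pics/sE.png',cv2.resize(I,(500,600),interpolation=cv2.INTER_CUBIC))
E
```

```text
kin grip local [ 0.0011 -0.1972  0.0952] tip local [ 0.0024 -0.0252  0.0951] F [-0.3  0.2 -1.2] M [ 0.02  0.09 -0.05]
side pred tip [327.6 245.6] pred grip [338.5 197.7]
  guide_rod_tip [326.5 245.4] 0.82
  guide_rod [338.7 199.4] 0.57
top pred tip [250.2 198.3] pred grip [319.9 216.5]
  guide_rod_tip [242.3 160.1] 0.75
  guide_rod [275.9 171.4] 0.32
20 20 widths [7.  6.1 6.  6.  6.1 6.  6.  6.1 6.  6.  6.  6.9 6.  6.  6.  6.1 6.  6.
 6.  6. ] slope dx/dy 0.0066 x at y -.17,-.09,-.05: [0.0001 0.0006 0.0009]
12.4333 d [-0.0149 -0.0573 -0.0001] rv [ 0.0004 -0.      0.0085] F [-0.3  0.5 -1.4] w 0.015575793149076447
```

View pics/sE.png

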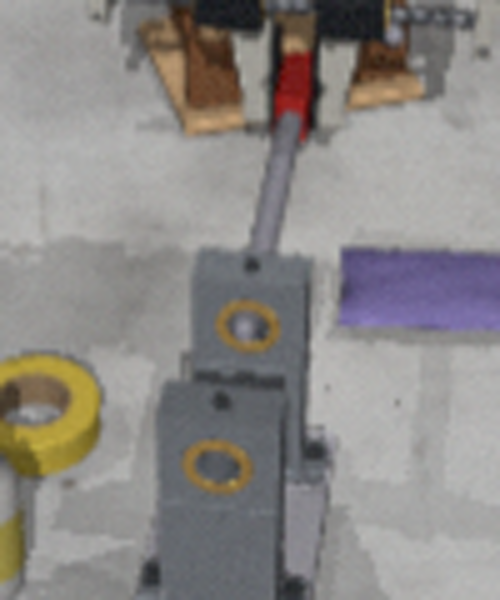

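Tip emerging in the entry bore at (245, 325), nearly centred in the ring, with no contact force. Continuing.

Emit:
apply_moves(increments=[0.0003,0.0034,0,0,0,0.004,0.0008,0.0034,0,0,0,0,0.0009,0.0038,0,0,0,0,0.0009,0.0038,0,0,0,0,0.0009,0.0038,0,0,0,0,0.0009,0.0038,0,0,0,0,0.0005,0.002,0,0,0,0,0,0,0,0,0,0,0,0,0,0,0,0])

```text
t: 13.18
eef_pos: [0.5149, -0.072, 0.0922]
ee_rot: [-3.141, 0.0, 2.898]
force: [0.3, 0.7, -1.1]
width: 0.0156
```

```bash
python3 tip.py F; python3 ax.py sideF .095 212 229;python3 to.py 0.4942 -0.156 0.092 2.9026
python3 - <<'E'
import cv2
I=cv2.imread('pics/sideF.png')[200:300,290:370]; cv2.imwrite('pics/sF.png',cv2.resize(I,(480,600),interpolation=cv2.INTER_CUBIC))
E
```

```text
kin grip local [ 0.0003 -0.1705  0.0952] tip local [0.001  0.0015 0.0951] F [ 0.3  0.7 -1.1] M [-0.06  0.11 -0.01]
side pred tip [326.3 254.6] pred grip [337.5 204.2]
  guide_rod_tip [322.5 255.6] 0.5
  guide_rod [337.8 205. ] 0.66
top pred tip [239.3 196.1] pred grip [309.  214.1]
14 14 widths [7.  6.1 6.  6.  6.  6.  6.1 7.  6.  6.  6.  6.1 7.  6. ] slope dx/dy 0.0129 x at y -.17,-.09,-.05: [-0.0014 -0.0003  0.0002]
13.4833 d [-0.0206 -0.0835 -0.0002] rv [0.0004 0.0001 0.0048] F [-0.4 -0.5 -0.8] w 0.015571110039888725
```

View pics/sF.png

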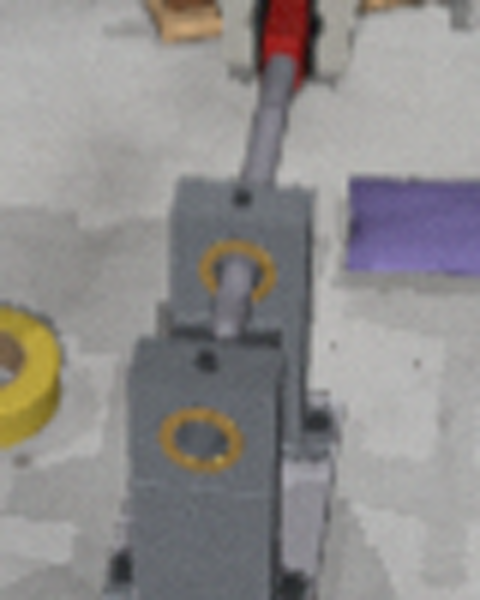

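The rod now passes through the entry ring and is between the blocks. I'm making a small trim (+1 mm x, +0.006 rad yaw) and continuing.

Emit:
apply_moves(increments=[0.0018,0.003,0,0,0,0.006,0.0009,0.0036,0,0,0,0,0.0009,0.0036,0,0,0,0,0.0009,0.0036,0,0,0,0,0.0009,0.0036,0,0,0,0,0.0009,0.0036,0,0,0,0,0.0009,0.0036,0,0,0,0,0.0005,0.002,0,0,0,0,0,0,0,0,0,0,0,0,0,0,0,0])

```text
t: 14.32
eef_pos: [0.5235, -0.0427, 0.0922]
ee_rot: [-3.141, 0.0, 2.905]
force: [-0.1, -0.5, -1.5]
width: 0.016
```

```bash
python3 tip.py G; python3 ax.py sideG .095 216 229;python3 to.py 0.4942 -0.156 0.092 2.9026
```

```text
kin grip local [ 0.0017 -0.1399  0.0952] tip local [0.0014 0.0321 0.0951] F [-0.1 -0.5 -1.5] M [ 0.03  0.07 -0.02]
side pred tip [323.8 265.4] pred grip [335.2 212. ]
  guide_rod_tip [325.7 267.3] 0.76
  guide_rod [335.7 215.2] 0.75
top pred tip [227.  192.9] pred grip [296.7 210.4]
7 7 widths [7. 6. 6. 6. 6. 6. 6.] slope dx/dy 0.0399 x at y -.17,-.09,-.05: [-0.0027  0.0005  0.0021]
14.6167 d [-0.0292 -0.113  -0.0002] rv [ 0.0004  0.0003 -0.0013] F [-0.5  0.  -0.2] w 0.01569505579003419
```

Emit:
apply_moves(increments=[0.0009,0.0036,0,0,0,0,0.0009,0.0036,0,0,0,0,0.0009,0.0036,0,0,0,0,0.0009,0.0036,0,0,0,0,0.0009,0.0036,0,0,0,0,0.0009,0.0036,0,0,0,0,0.0009,0.0036,0,0,0,0,0.0009,0.0036,0,0,0,0,0.0005,0.002,0,0,0,0,0,0,0,0,0,0,0,0,0,0,0,0,0,0,0,0,0,0])

```text
t: 15.62
eef_pos: [0.5321, -0.0085, 0.0922]
ee_rot: [-3.141, 0.0, 2.904]
force: [0.9, -0.0, -1.0]
width: 0.016
```

```bash
python3 tip.py H; python3 to.py 0.4942 -0.156 0.092 2.9026
python3 - <<'E'
import cv2
I=cv2.imread('pics/sideH.png')[200:310,285:375]; cv2.imwrite('pics/sH.png',cv2.resize(I,(490,600),interpolation=cv2.INTER_CUBIC))
E
```

```text
kin grip local [ 0.0019 -0.1047  0.0952] tip local [0.0016 0.0673 0.0951] F [ 0.9 -0.  -1. ] M [ 0.02  0.06 -0.04]
side pred tip [320.8 278.7] pred grip [333.  221.6]
  guide_rod_tip [320.7 278.5] 0.5
  guide_rod [332.2 223.2] 0.72
top pred tip [212.9 189.2] pred grip [282.4 206.7]
15.9167 d [-0.0379 -0.1474 -0.0002] rv [ 0.0003  0.0005 -0.0013] F [ 0.7  0.3 -1. ] w 0.015548414742725634
```

View pics/sH.png

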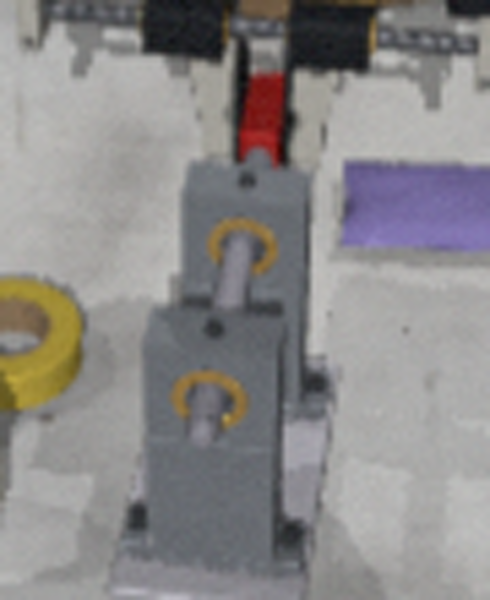

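The rod is through both bushings and its tip protrudes at crop (203, 440), about 17–20 mm past the far block. I'll nudge 3 mm more, settle and hand in.

Emit:
apply_moves(increments=[0.0007,0.003,0,0,0,0,0,0,0,0,0,0,0,0,0,0,0,0,0,0,0,0,0,0,0,0,0,0,0,0,0,0,0,0,0,0])

```text
t: 16.42
eef_pos: [0.5328, -0.0055, 0.0922]
ee_rot: [-3.141, 0.001, 2.904]
force: [-0.6, -0.4, -0.5]
width: 0.0159
```

```bash
python3 tip.py I; python3 -c "
from h import *
s=arm.get_state(); print(s['t'],np.abs(s['qd']).max(),s['width'],np.round(s['force'],1)); print(arm.job_done())"
```

```text
kin grip local [ 0.0019 -0.1016  0.0952] tip local [0.0018 0.0704 0.0952] F [-0.6 -0.4 -0.5] M [-0.01  0.07  0.05]
side pred tip [320.5 279.9] pred grip [332.8 222.4]
  guide_rod_tip [322.6 280.2] 0.57
  guide_rod [334.2 222.5] 0.79
top pred tip [211.7 188.8] pred grip [281.1 206.3]
  guide_rod [304.3 243.6] 0.46
16.7167 0.0014360245903513199 0.015908716759555987 [-0.1  0.2 -0.5]
the job is handed in; nothing more can be done
None
```

I lifted the red-gripped rod off its stand and threaded it through the near bushing, then the far one. I handed the job in at 16.7 s with the arm still holding the rod by its grip.

- **Position:** By the arm's own readings, the tip is about 70 mm along the frame axis, so about 20 mm past the far block. The grip centre is at −102 mm, which leaves its front end about 30 mm clear of the near block. The rod sits at z = 95 mm.
- **Contact and grip:** Readings on the tool were only noise, about 1 N throughout. The fingers were closed at 16 mm on the grip, and the arm was at rest.
- **Side camera:** An earlier picture (3 mm before the final nudge) shows the rod through both brass rings. The network's final tip point is within about 2 px of the predicted one.
- **Disagreements:** The arm's readings put the rod about 1.7 mm to one side of where the side camera measured it before insertion, and I trusted the camera. Some of the network's earlier tip points were 2–4 px off, and two or three of its top-view points for the rod were wrong because the arm blocked the view.
- **Not checked:** I did not measure the bystanders again at the end. The tape and packet look unmoved in the last picture I viewed, but the glue bottle and the short rod were not in it.

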